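# Pin the flower press boards into line

### The job

Take the tapered pin out of its rest block and drive it point first down through the holes of the two loose flower-press boards into the hidden hole in the press base, so that it draws the boards into line; press its collar flat onto the upper board with about 12 N for a moment, then let go. The hidden hole is off centre in a direction you must feel for: ease the pin sideways as it leads you, so that it never bears on the press with more than 15 N or on a board with more than 25 N, and leave the cup, the palette and the brush alone.

Things in the scene. Friction and masses are not known exactly. Their poses are not given: they have to be found in the camera images.
- pin: Alignment pin, 0.15 kg, upright in the rest block. Origin on its axis at the collar's underside, z up. Square wooden handle 20 x 20 mm, z = 6 to 54 mm, sides along its x and y (grasp it just above the collar); round collar 40 mm across, z = 0 to 6, its underside a slightly yielding rubber washer; steel shank 22.5 mm across, z = 0 to -24; then an even taper to a flat point 5 mm across at z = -52.
- pin_tip (a point): Point of the pin, on its axis, 52 mm below the pin's origin. Shank and taper are polished and waxed (friction about 0.2).
- rest: Wooden rest block 64 x 64 x 56 mm high, fixed to the table; origin at the centre of its underside. Upright 28 mm hole through its centre; the pin stands loose in it with the collar on the block's top.
- press: Wooden flower-press base fixed to the table, 188 x 154 mm; origin at the centre of its underside, x along the long side, z up. Its floor, on which the boards lie, is 34 mm up; a 12 mm wide rim 46 mm high runs all round, 9 mm clear of the centred boards. In the floor under the boards is a fixed steel bush, flush with the floor (see press_hole); it does not move or turn when pushed.
- press_hole (a point): Nominal centre of the bush at floor height (34 mm over the table), 30 mm from the press's centre towards its -x. The bush's upright 24 mm hole, 34 mm deep, right through to the table, has its axis 6 mm horizontally from this point, in a direction that is unknown, unmeasured and different each time.
- lower_board: Plywood board 146 x 112 x 10 mm, about 0.15 kg, loose on the floor of the press, hidden under the upper board. Origin at the centre of its underside, x along its long side, z up. One 24 mm hole through it, 30 mm from the centre towards -x. It slides when the pin pushes on the edge of its hole.
- lower_board_hole (a point): Centre of the lower board's hole at its upper face (44 mm over the table).
- upper_board: The like plywood board, 146 x 112 x 10 mm, about 0.15 kg, lying loose on the lower one; same origin, axes and hole. Its top stands 8 mm above the rim of the press.
- upper_board_hole (a point): Centre of the upper board's hole at its upper face (54 mm over the table). Each board's hole starts up to about 6 mm off point press_hole, so a pin point aimed at press_hole enters both holes and the hidden one. Fully home, the pin's origin is 54 mm over the table.
- cup: Clear plastic cup 46 mm across, 47 mm high, a bystander; origin at the centre of its underside.
- paint_palette: Round white scalloped paint palette 119 mm across, 10 mm high, a bystander; origin at the centre of its underside.
- paint_brush: Paint brush, 162 mm long along y, 8 mm thick, a bystander; origin at the middle of its underside.
Things that resemble listed ones, but are neither listed nor needed, are in the scene too. Leave any green or yellow look-alike of the lower_board alone.

How it is judged:
On the way, in this order (a step that is already met when the one before it is completed fails the run):
1. the pin is lifted clear of the rest block (height (world z) of pin_tip above 0.064 m), for 0.1 s.
2. the pin's point has passed down through both boards into the base (z of pin_tip in the frame of press below 0.032 m and horizontal distance between pin_tip and press_hole below 0.015 m), for 0.1 s.
3. the collar is pressed flat on the upper board with at least 5 N (z of pin in the frame of press below 0.0555 m and contact force between pin and upper_board above 5 N), for 0.2 s.
At the end, for the whole second after the job is handed in: After the press-down, the pin stands upright (within 0.05 rad) through both boards and the base, its collar within 2 mm of lying flat on the upper board, both board holes within 2 mm of its axis, boards flat (within 0.03 rad) in the press, pin at rest (z of pin in the frame of upper_board below 0.012 m and z of pin in the frame of press below 0.056 m and horizontal distance between pin and upper_board_hole below 0.002 m and horizontal distance between pin and lower_board_hole below 0.002 m and angle between pin's own z axis and vertical below 0.05 rad and angle between upper_board's own z axis and vertical below 0.03 rad and linear speed of pin below 0.01 m/s); the robot touches nothing.
It fails at once if the pin bears on the press with more than 15 N (contact force between pin and press above 15 N).
It fails at once if the pin bears on the upper board with more than 25 N (contact force between pin and upper_board above 25 N).
It fails at once if the pin bears on the lower board with more than 25 N (contact force between pin and lower_board above 25 N).
It fails at once if the cup, the palette or the brush is moved more than 15 mm (distance of any of cup, paint_palette, paint_brush from where it was at the start of the episode above 0.015 m).
It also fails if it takes over 64 s, if anything falls off the work surface, if the arm or the gripper's body presses on something with over 40 N, if the wrist force passes 120 N, or if a joint passes its speed limit or range.

### The arm

A 6-joint arm with a two-finger parallel gripper is mounted at the origin on the work surface; the furniture and walls round the work are solid. World frame = base frame: x ahead of the robot, y to its left, z up, the work surface at z = 0. Lengths are in m, angles in rad, forces in N, time in s.
With the tool pointing down it reaches from about 0.3 to 0.875 m from the base axis. Payload 6.4 kg.
Tool frame: the origin (TCP) lies at the very end of the fingers, on their centre line; the grasp point (between the pads) lies 19 mm behind it; z points along the fingers, y is the line along which they close (so a half turn about z gives the same grasp; the last joint's range is limited). The gripper opens to 85 mm and grips with 20 to 120 N. Pads are 22 mm wide; open, the fingers measure 114 mm over their backs; the gripper's body (76 mm by 85 mm) begins 54 mm behind the grasp point. The pads swing forward as they close: fully open they stand 13 mm farther back than shut.
Start: joints at [-1.472, 0.181, 1.607, -0, 1.354, -0.206], TCP at [0.173, -0.549, 0.231] pointing down, gripper open.
Joint ranges: [-2.99, 2.99], [-0.89, 2.07], [0.3, 2.58], [-1.14, 4.28], [0, 2.63], [-3.12, 3.12]. Speed limits (rad/s): [2.57, 2.57, 3.01, 3.14, 3.14, 3.14].

### API

Orientations are given as a unit quaternion [w, x, y, z].
In Python, from bench import ctrl gives the robot as it stands.
- The arm moves only by the tool jog_arm, never from a script. Its argument "series" is a list that holds one entry, the list of rows, each a list of 7 numbers: the shift along the tool's x, y, z in mm, then the turn, a rotation vector about the tool's x, y, z in rad, then the finger opening in mm, from 0 to 85.4. In form: [[[tx, ty, tz, rx, ry, rz, gripper], ...]]. A call has exactly 10 rows; each row shifts and turns the commanded pose from where the row before left it, along the tool's axes as they then stand; what a row does not reach is not made up. A row lasts 1/10 s, in which the tool goes at most 50 mm and 8.59 degrees, less where a joint would pass 70% of its speed; a pose out of reach is approached as far as the arm can. A call with a gripper value outside its range is refused whole. The fingers move at their own pace and stop on an object; the grip force is fixed at half the most. Time passes only in rows, so rows that do not move let the fingers close, or fill a call up. It gives the time, the measured TCP pose, the force, the opening and the grip force at its end, in the units of the state.
- ctrl.get_obs(): the state, without advancing time (a new reading comes with each control period).
- ctrl.camera(name): name is "scene" or "top"; returns a dict with "frame" (420x560x3 uint8, blue, green, red), "z_map" (420x560 float32, m along the optical axis (not along the pixel's ray), 0 where there is no reading), "fx", "fy", "cx", "cy" (pixels), "xyz" and "rotation" of the camera in the world. Camera axes: x right, y down, z forward; pixel columns grow to the right and rows downward; lengths in m; the calibration is good to about 2 mm. A picture is of the moment at which its call begins.
- ctrl.hand_in(): hands the job in; it is judged then, once.
The state is a dict: "time_s": time; "q": joint angles; "dq": joint speeds; "joint_efforts": joint torques, N m; "eef_pos": TCP position; "eef_rot": TCP orientation; "wrist_force": force on the tool from outside, world axes, zero at the start; "torque": the same for the moment, N m; "opening": opening from 0.0 (shut) to 1.0 (fully open); "grasp_force": force on a finger pad.
Only numpy, scipy, OpenCV 4.12 (cv2) and the standard library are available. Lean on these libraries where they do the work, as an engineer would, in place of code of your own. Each camera call takes 0.05 s, during which the arm holds its last target. There are 200 camera calls.

## Working session

There is one attempt and no reset: what is moved stays moved. The work goes in short steps, Python scripts to look and compute and a tool call to move; the robot and the scene stay as the last step left them, time stands still between calls to the robot, and variables do not carry over. Pictures are saved under pics/ and viewed, at most 10 in all, crops included, and the job is handed in when it is done.

Besides the shell and the picture viewer there is one more tool, called after "Emit:" as name(argument=value, ...) on one line, values as JSON. jog_arm: Moves the arm, as the interface text tells. Its arguments: {"type":"object","properties":{"series":{"type":"array"}},"required":["series"]}

```bash
mkdir -p pics; ls; python3 - <<'E'
from bench import ctrl
import cv2,numpy as np,pickle
d={}
for n in("scene","top"):
    c=ctrl.camera(n);d[n]=c;cv2.imwrite(f"pics/{n}0.png",c["frame"])
    print(n,c["fx"],c["cx"],c["cy"],c["xyz"],np.round(c["rotation"],3).tolist())
pickle.dump(d,open("d0.pkl","wb"));o=ctrl.get_obs();print(o)
E
```

```text
pics
scene 439.5867463075517 278.1460280429821 207.76117747716484 [-0.26941046 -0.56889393  0.51346314] [-0.477, 0.748, -0.381, 0.259]
top 423.0617656157883 283.7703298460153 202.80448264685143 [ 0.41194027 -0.01804135  1.22215896] [0.027, -0.701, 0.712, -0.035]
{'time_s': 0.1, 'q': array([-1.47227600e+00,  1.81507747e-01,  1.60789189e+00, -2.89945608e-05,
        1.35377960e+00, -2.06311456e-01]), 'dq': array([-0.00105774, -0.00174949, -0.00255365, -0.00115576, -0.00179329,
        0.00171832]), 'joint_efforts': array([ 7.08100397e-04, -4.45876372e+01, -3.52239168e+01, -3.58503303e-04,
        4.14141672e-03,  9.07883134e-06]), 'eef_pos': array([ 0.17252899, -0.54799543,  0.23045897]), 'eef_rot': array([-7.92901721e-04,  9.88406380e-01,  1.51829507e-01,  2.85999744e-05]), 'wrist_force': array([0.77022457, 0.00289646, 0.89920081]), 'torque': array([ 0.06106789,  0.00782195, -0.04759583]), 'grasp_force': 0.0, 'opening': 1.003766497685183}
```

View pics/scene0.png

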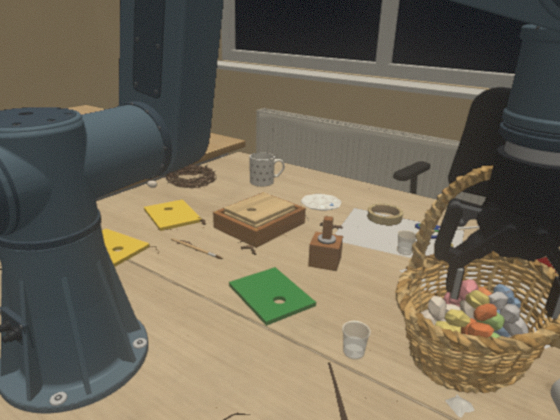

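View pics/top0.png

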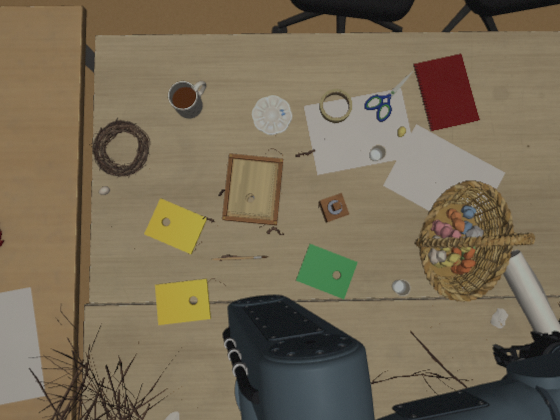

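The pictures show the press at about (252,188) in the top view with the board hole at (250,197). The rest block with the pin is at (333,207), the brush at (243,257), the palette at (271,115) and a cup at (377,153) or (400,287). The basket is near the gripper's start position.

```bash
cat > h.py <<'E'
import numpy as np,cv2
from scipy.spatial.transform import Rotation as R
def rot(c): q=np.array(c["rotation"]);return R.from_quat(q[[1,2,3,0]]).as_matrix()
def cloud(c):
    v,u=np.mgrid[:420,:560];z=c["z_map"]
    p=np.stack([(u-c["cx"])/c["fx"]*z,(v-c["cy"])/c["fy"]*z,z],-1)
    return p@rot(c).T+np.array(c["xyz"])
def ray(c,uv,h):
    uv=np.atleast_2d(uv).astype(float)
    d=np.stack([(uv[:,0]-c["cx"])/c["fx"],(uv[:,1]-c["cy"])/c["fy"],np.ones(len(uv))],-1)@rot(c).T
    o=np.array(c["xyz"]);return o+d*((h-o[2])/d[:,2])[:,None]
def rect(xy):
    (c,s,a)=cv2.minAreaRect((xy*1000).astype(np.float32));return np.round(c,1),np.round(s,1),round(a,2)
E
python3 - <<'E'
import pickle;from h import *
d=pickle.load(open("d0.pkl","rb"))
for n in d:
    c=d[n];P=cloud(c);f=c["frame"];print(n)
    hsv=cv2.cvtColor(f,cv2.COLOR_BGR2HSV)
    for nm,uv in dict(press=(252,188),rest=(333,207)).items():
        ctr=ray(d["top"],uv,.05)[0]
        m=(np.hypot(P[...,0]-ctr[0],P[...,1]-ctr[1])<(.14 if nm=="press" else .06))&(P[...,2]>.03)&(P[...,2]<.2)
        lab=m.astype(np.uint8);k,l,s,_=cv2.connectedComponentsWithStats(lab)
        i=1+np.argmax(s[1:,4]);m=l==i;q=P[m];print(nm,ctr,m.sum(),np.percentile(q[:,2],[1,20,50,80,99]).round(4))
        if n=="top":
            cs,_=cv2.findContours(m.astype(np.uint8),0,1);r=ray(c,max(cs,key=len)[:,0],.046 if nm=="press" else .056)
            print(" outline rect",rect(r[:,:2]))
        if nm=="rest":
            t=q[q[:,2]>.1];print(" handle",len(t),t.mean(0).round(4),rect(t[:,:2]))
            t=q[(q[:,2]>.05)&(q[:,2]<.058)];print(" top",len(t),rect(t[:,:2]))
        else:
            t=q[(q[:,2]>.040)&(q[:,2]<.0575)];print(" rimtop",len(t),rect(t[:,:2]))
            
c=d["top"];cr=cv2.resize(c["frame"][140:240,210:370],None,fx=5,fy=5,interpolation=cv2.INTER_CUBIC);
c=d["scene"];cr=cv2.resize(c["frame"][180:280,200:360],None,fx=5,fy=5,interpolation=cv2.INTER_CUBIC);cv2.imwrite("pics/s1.png",cr)
c=d["top"];cr=cv2.resize(c["frame"][145:230,215:355],None,fx=5.7,fy=5.7,interpolation=cv2.INTER_CUBIC);cv2.imwrite("pics/t1.png",cr)
E
```

```text
scene
press [0.55750255 0.05435351 0.05      ] 2290 [0.0308 0.0411 0.0471 0.0532 0.0548]
 rimtop 1896 (array([554.6,  52.1]), array([156.9, 193.8]), 83.14)
rest [ 0.50087052 -0.17032424  0.05      ] 901 [0.0308 0.0437 0.0551 0.0731 0.1096]
 handle 72 [ 0.4943 -0.1759  0.1064] (array([ 496.8, -174.2]), array([22.3, 19.8]), 17.07)
 top 322 (array([ 498. , -173.6]), array([67.3, 64.6]), 19.13)
top
press [0.55750255 0.05435351 0.05      ] 3639 [0.0323 0.0452 0.0526 0.0561 0.06  ]
 outline rect (array([557. ,  54.2]), array([154. , 188.5]), 83.57)
 rimtop 2905 (array([557.4,  54.2]), array([154.1, 188.2]), 83.5)
rest [ 0.50087052 -0.17032424  0.05      ] 559 [0.0371 0.0557 0.058  0.0637 0.1132]
 outline rect (array([ 500.9, -171. ]), array([64. , 67.3]), 18.57)
 handle 60 [ 0.5009 -0.172   0.1105] (array([ 501.2, -172.3]), array([19.7, 19.4]), 19.85)
 top 260 (array([ 501.3, -172. ]), array([64. , 64.4]), 18.66)
```

View pics/t1.png

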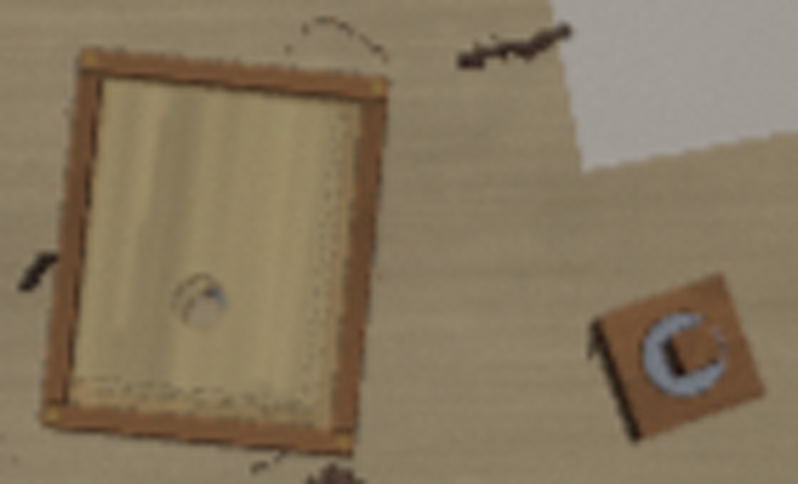

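View pics/s1.png

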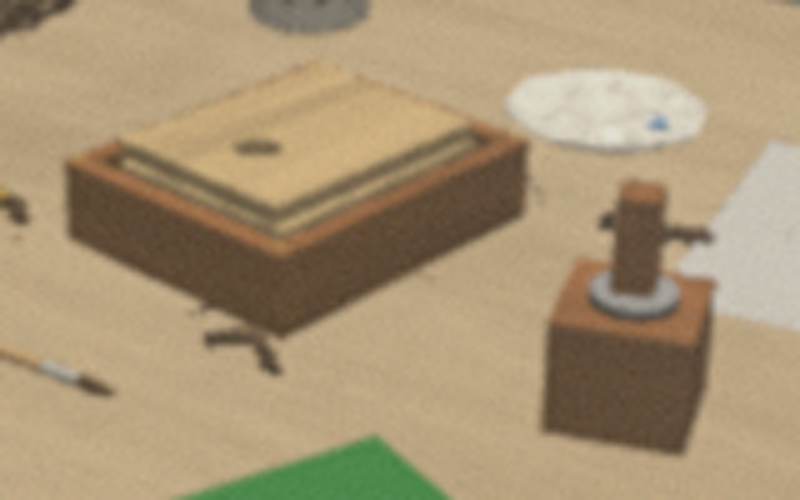

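In the crops, the upper board's hole is at top-view pixel (250,198), towards the robot. The handle sits square with the rest block, whose yaw is about 19°, and the gripper is at 17.5°. I'll raise the tool first and leave the basket area.

Emit:
jog_arm(series=[[[0,0,-35,0,0,0,85],[0,0,-35,0,0,0,85],[0,0,-35,0,0,-0.023,85],[12,-40,0,0,0,0,85],[12,-40,0,0,0,0,85],[12,-40,0,0,0,0,85],[12,-40,0,0,0,0,85],[12,-40,0,0,0,0,85],[12,-40,0,0,0,0,85],[0,0,0,0,0,0,85]]])

```text
time_s: 1.1
eef_pos: [0.1636, -0.2947, 0.3364]
eef_rot: [0.001, 0.986, 0.164, 0.0]
wrist_force: [-0.2, -1.4, 0.6]
opening: 0.996
grasp_force: 0.0
```

```bash
cat > st.py <<'E'
from h import *;from bench import ctrl;import sys
o=ctrl.get_obs();p=o["eef_pos"];q=o["eef_rot"];M=R.from_quat(q[[1,2,3,0]]).as_matrix()
print("t",round(o["time_s"],2),"p",(p*1000).round(2),"F",o["wrist_force"].round(2),"T",o["torque"].round(3),"op",round(o["opening"]*85.4,2),"gf",round(o["grasp_force"],1))
print("yaw",np.degrees(np.arctan2(M[1,0],M[0,0])).round(2),"zax",M[:,2].round(4),"Ftool",(M.T@o["wrist_force"]).round(2))
if len(sys.argv)>3: print("tool delta mm",(M.T@(np.array(sys.argv[1:4],float)-p*1000)).round(2))
E
python3 st.py 500 -172.7 140
```

```text
t 1.1 p [ 163.64 -294.66  336.42] F [-0.2  -1.36  0.56] T [-0.045  0.016 -0.028] op 85.06 gf 0.0
yaw 18.87 zax [ 4.0e-04 -1.2e-03 -1.0e+00] Ftool [-0.63  1.22 -0.56]
tool delta mm [357.73  -6.87 196.41]
```

Emit:
jog_arm(series=[[[44.7,-0.8,0,0,0,0,85],[44.7,-0.8,0,0,0,0,85],[44.7,-0.8,10,0,0,0,85],[44.7,-0.8,20,0,0,0,85],[44.7,-0.8,20,0,0,0,85],[44.7,-0.9,30,0,0,0,85],[44.7,-1,30,0,0,0,85],[44.7,-1,30,0,0,0,85],[0,0,35,0,0,0,85],[0,0,20,0,0,0,85]]])

```text
time_s: 2.1
eef_pos: [0.4905, -0.1782, 0.1437]
eef_rot: [-0.002, 0.986, 0.164, -0.002]
wrist_force: [0.3, -0.1, -0.6]
opening: 0.996
grasp_force: 0.0
```

```bash
python3 st.py 500 -172.7 67
```

```text
t 2.1 p [ 490.5  -178.2   143.69] F [ 0.26 -0.11 -0.6 ] T [-0.018  0.01   0.036] op 85.04 gf 0.0
yaw 18.91 zax [-0.0042  0.0027 -1.    ] Ftool [0.22 0.19 0.6 ]
tool delta mm [11.01 -1.83 76.66]
```

Emit:
jog_arm(series=[[[0,0,0,0,0,0,60],[0,0,0,0,0,0,60],[4,0,0,0,0,0,60],[4,0,0,0,0,0,60],[0,0,5,0,0,0,60],[0,0,5,0,0,0,60],[0,0,5,0,0,0,60],[0,0,0,0,0,0,60],[0,0,0,0,0,0,60],[0,0,0,0,0,0,60]]])

```text
time_s: 3.1
eef_pos: [0.4984, -0.1772, 0.1328]
eef_rot: [0.0, 0.987, 0.163, 0.0]
wrist_force: [0.6, 0.5, -0.2]
opening: 0.706
grasp_force: 0.0
```

```bash
python3 st.py 500 -172.7 67
```

```text
t 3.1 p [ 498.44 -177.2   132.8 ] F [ 0.57  0.52 -0.18] T [-0.028 -0.016 -0.071] op 60.32 gf 0.0
yaw 18.78 zax [ 1.e-04 -0.e+00 -1.e+00] Ftool [ 0.71 -0.31  0.18]
tool delta mm [ 2.92 -3.77 65.8 ]
```

Emit:
jog_arm(series=[[[1.5,-1.9,0,0,0,0,60],[1.5,-1.9,10,0,0,0,60],[0,0,15,0,0,0,60],[0,0,15,0,0,0,60],[0,0,10,0,0,0,60],[0,0,5,0,0,0,60],[0,0,5,0,0,0,60],[0,0,3,0,0,0,60],[0,0,0,0,0,0,60],[0,0,0,0,0,0,60]]])

```text
time_s: 4.1
eef_pos: [0.5003, -0.1728, 0.0701]
eef_rot: [0.0, 0.987, 0.163, 0.0]
wrist_force: [-0.6, -0.3, -0.2]
opening: 0.706
grasp_force: 0.0
```

```bash
python3 st.py 500 -172.7 67; python3 - <<'E'
from h import *;from bench import ctrl
c=ctrl.camera("scene");cv2.imwrite("pics/s2.png",cv2.resize(c["frame"][170:290,250:410],None,fx=5,fy=5))
E
```

```text
t 4.1 p [ 500.29 -172.76   70.08] F [-0.6  -0.34 -0.2 ] T [-0.003  0.006 -0.055] op 60.26 gf 0.0
yaw 18.78 zax [ 6.e-04 -4.e-04 -1.e+00] Ftool [-0.68  0.13  0.2 ]
tool delta mm [-0.26 -0.15  3.08]
```

View pics/s2.png

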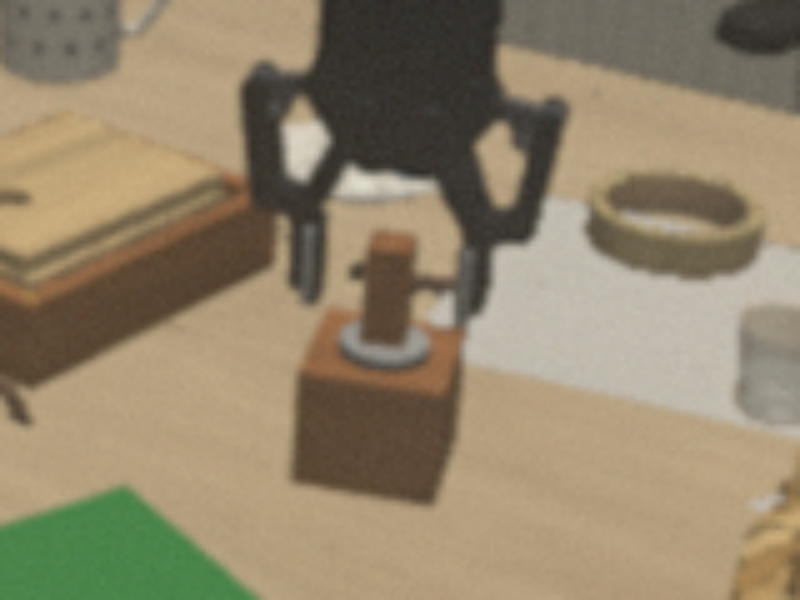

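The handle at (388,290) stands midway between the open fingers. Next I lower 4 mm and close.

Emit:
jog_arm(series=[[[0,0,2,0,0,0,60],[0,0,2,0,0,0,60],[0,0,0,0,0,0,5],[0,0,0,0,0,0,5],[0,0,0,0,0,0,5],[0,0,0,0,0,0,5],[0,0,0,0,0,0,5],[0,0,0,0,0,0,5],[0,0,0,0,0,0,5],[0,0,0,0,0,0,5]]])

```text
time_s: 5.15
eef_pos: [0.5001, -0.1727, 0.0659]
eef_rot: [0.0, 0.987, 0.163, 0.0]
wrist_force: [0.5, 0.3, 1.6]
opening: 0.229
grasp_force: 58.8
```

```bash
python3 st.py
```

```text
t 5.15 p [ 500.14 -172.65   65.86] F [0.53 0.27 1.56] T [ 0.043 -0.034  0.019] op 19.57 gf 58.8
yaw 18.78 zax [ 3.e-04 -1.e-04 -1.e+00] Ftool [ 0.59 -0.09 -1.56]
```

Emit:
jog_arm(series=[[[0,0,-5,0,0,0,5],[0,0,-10,0,0,0,5],[0,0,-20,0,0,0,5],[0,0,-20,0,0,0,5],[0,0,-15,0,0,0,5],[0,0,-5,0,0,0,5],[0,0,-3,0,0,0,5],[0,0,-2,0,0,0,5],[0,0,0,0,0,0,5],[0,0,0,0,0,0,5]]])

```text
time_s: 6.15
eef_pos: [0.4996, -0.1723, 0.145]
eef_rot: [-0.0, 0.987, 0.163, -0.001]
wrist_force: [0.3, 0.8, -1.7]
opening: 0.223
grasp_force: 58.6
```

```bash
python3 st.py 526.4 56.9 146
```

```text
t 6.15 p [ 499.56 -172.32  144.97] F [ 0.25  0.75 -1.73] T [ 0.011  0.025 -0.023] op 19.06 gf 58.6
yaw 18.78 zax [-1.2e-03  8.0e-04 -1.0e+00] Ftool [ 0.48 -0.63  1.73]
tool delta mm [  99.2  -208.38   -0.89]
```

Emit:
jog_arm(series=[[[6,-12,0,0,0,0,5],[15,-32,0,0,0,0,5],[18,-38,0,0,0,0,5],[18,-38,0,0,0,0,5],[18,-38,0,0,0,0,5],[15,-32,0,0,0,0,5],[9,-18,0,0,0,0,5],[0,0,0,0,0,0,5],[0,0,0,0,0,0,5],[0,0,0,0,0,0,5]]])

```text
time_s: 7.15
eef_pos: [0.5265, 0.0558, 0.1455]
eef_rot: [0.0, 0.987, 0.163, -0.0]
wrist_force: [0.7, -0.6, -2.6]
opening: 0.225
grasp_force: 58.8
```

```bash
python3 st.py 526.4 56.9 106; python3 - <<'E'
from h import *;from bench import ctrl
c=ctrl.camera("scene");cv2.imwrite("pics/s3.png",cv2.resize(c["frame"][150:245,200:326],None,fx=6,fy=6,interpolation=cv2.INTER_CUBIC))
for n,z in (("tip",.083),("hole",.054),("origin",.135)):
    R_=rot(c);
    for P in ([.5264,.0569,z],[.5248,.0555,z]):
        q=R_.T@(np.array(P)-c["xyz"]);print(n,c["fx"]*q[0]/q[2]+c["cx"],c["fy"]*q[1]/q[2]+c["cy"])
E
```

```text
t 7.15 p [526.53  55.76 145.49] F [ 0.72 -0.65 -2.61] T [-0.038 -0.023 -0.019] op 19.2 gf 58.8
yaw 18.75 zax [-5.e-04 -2.e-04 -1.e+00] Ftool [0.47 0.84 2.61]
tool delta mm [ 0.27 -1.12 39.49]
tip 252.1617890416244 198.4215247364139
tip 252.20661009595216 198.75484883587507
hole 252.16272992247167 208.9944898491071
hole 252.2070715851571 209.3426150541155
origin 252.16004990287067 178.87829200705863
origin 252.2057570264053 179.18320808562106
```

View pics/s3.png

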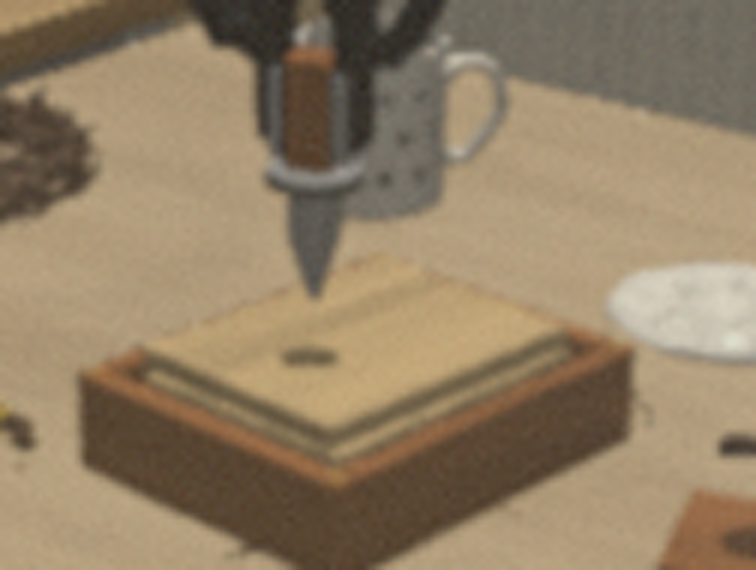

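The tip at crop (316,297) is directly above the hole at crop (310,357), and the pin is upright. I'll go down into the upper hole.

Emit:
jog_arm(series=[[[0.3,-1.1,0,0,0,0,5],[0,0,8,0,0,0,5],[0,0,8,0,0,0,5],[0,0,6,0,0,0,5],[0,0,4,0,0,0,5],[0,0,2,0,0,0,5],[0,0,2,0,0,0,5],[0,0,2,0,0,0,5],[0,0,0,0,0,0,5],[0,0,0,0,0,0,5]]])

```text
time_s: 8.2
eef_pos: [0.5268, 0.0574, 0.1139]
eef_rot: [0.0, 0.987, 0.163, 0.0]
wrist_force: [0.0, 0.5, -1.4]
opening: 0.227
grasp_force: 58.8
```

```bash
python3 st.py 526.4 56.9 96; sleep 0; python3 st.py
```

```text
t 8.2 p [526.83  57.39 113.87] F [ 0.02  0.5  -1.45] T [-0.036  0.009  0.024] op 19.37 gf 58.8
yaw 18.79 zax [ 3.e-04 -0.e+00 -1.e+00] Ftool [ 0.18 -0.46  1.45]
tool delta mm [-0.57  0.32 17.87]
t 8.2 p [526.83  57.39 113.87] F [ 0.02  0.5  -1.45] T [-0.036  0.009  0.024] op 19.37 gf 58.8
yaw 18.79 zax [ 3.e-04 -0.e+00 -1.e+00] Ftool [ 0.18 -0.46  1.45]
```

Emit:
jog_arm(series=[[[0,0,1.2,0,0,0,5],[0,0,1.2,0,0,0,5],[0,0,1.2,0,0,0,5],[0,0,1.2,0,0,0,5],[0,0,1.2,0,0,0,5],[0,0,1,0,0,0,5],[0,0,1,0,0,0,5],[0,0,1,0,0,0,5],[0,0,0,0,0,0,5],[0,0,0,0,0,0,5]]])

```text
time_s: 9.2
eef_pos: [0.5267, 0.0574, 0.1047]
eef_rot: [-0.0, 0.987, 0.163, -0.0]
wrist_force: [-0.2, -0.1, -0.7]
opening: 0.227
grasp_force: 58.8
```

```bash
python3 st.py 526.4 56.9 96
```

```text
t 9.2 p [526.7   57.37 104.7 ] F [-0.24 -0.14 -0.74] T [-0.01  -0.027 -0.001] op 19.35 gf 58.8
yaw 18.78 zax [-0.  0. -1.] Ftool [-0.27  0.06  0.74]
tool delta mm [-0.43  0.35  8.7 ]
```

Emit:
jog_arm(series=[[[0,0,1,0,0,0,5],[0,0,1,0,0,0,5],[0,0,1,0,0,0,5],[0,0,1,0,0,0,5],[0,0,1,0,0,0,5],[0,0,1,0,0,0,5],[0,0,1,0,0,0,5],[0,0,1,0,0,0,5],[0,0,0,0,0,0,5],[0,0,0,0,0,0,5]]])

```text
time_s: 10.2
eef_pos: [0.5268, 0.0573, 0.0968]
eef_rot: [0.0, 0.987, 0.163, 0.0]
wrist_force: [0.6, 0.1, -1.9]
opening: 0.227
grasp_force: 59.0
```

```bash
python3 st.py
```

```text
t 10.2 p [526.82  57.34  96.76] F [ 0.64  0.13 -1.9 ] T [ 0.145 -0.207  0.038] op 19.38 gf 59.0
yaw 18.79 zax [ 3.e-04 -0.e+00 -1.e+00] Ftool [0.65 0.09 1.9 ]
```

Emit:
jog_arm(series=[[[0,0,0.7,0,0,0,5],[0,0,0.7,0,0,0,5],[0,0,0.7,0,0,0,5],[0,0,0.7,0,0,0,5],[0,0,0.7,0,0,0,5],[0,0,0.5,0,0,0,5],[0,0,0.5,0,0,0,5],[0,0,0.5,0,0,0,5],[0,0,0,0,0,0,5],[0,0,0,0,0,0,5]]])

```text
time_s: 11.2
eef_pos: [0.5266, 0.0573, 0.0916]
eef_rot: [0.0, 0.987, 0.163, -0.0]
wrist_force: [1.1, 0.9, -1.7]
opening: 0.226
grasp_force: 59.0
```

```bash
python3 st.py
```

```text
t 11.2 p [526.63  57.29  91.63] F [ 1.07  0.87 -1.66] T [ 0.087 -0.226  0.029] op 19.34 gf 59.0
yaw 18.78 zax [-2.e-04 -1.e-04 -1.e+00] Ftool [ 1.29 -0.48  1.66]
```

Emit:
jog_arm(series=[[[0,0,0.5,0,0,0,5],[0,0,0.5,0,0,0,5],[0,0,0.5,0,0,0,5],[0,0,0.5,0,0,0,5],[0,0,0.5,0,0,0,5],[0,0,0.5,0,0,0,5],[0,0,0.5,0,0,0,5],[0,0,0,0,0,0,5],[0,0,0,0,0,0,5],[0,0,0,0,0,0,5]]])

```text
time_s: 12.2
eef_pos: [0.5266, 0.0573, 0.0882]
eef_rot: [0.0, 0.987, 0.163, -0.0]
wrist_force: [0.2, -0.0, -1.6]
opening: 0.23
grasp_force: 59.0
```

```bash
python3 st.py
```

```text
t 12.2 p [526.64  57.3   88.16] F [ 0.21 -0.02 -1.65] T [ 0.151 -0.231  0.004] op 19.65 gf 59.0
yaw 18.78 zax [-1.e-04 -1.e-04 -1.e+00] Ftool [0.19 0.08 1.65]
```

Emit:
jog_arm(series=[[[0,0,0.4,0,0,0,5],[0,0,0.4,0,0,0,5],[0,0,0.4,0,0,0,5],[0,0,0.4,0,0,0,5],[0,0,0.4,0,0,0,5],[0,0,0,0,0,0,5],[0,0,0,0,0,0,5],[0,0,0,0,0,0,5],[0,0,0,0,0,0,5],[0,0,0,0,0,0,5]]])

```text
time_s: 13.2
eef_pos: [0.5266, 0.0573, 0.0861]
eef_rot: [-0.0, 0.987, 0.163, -0.0]
wrist_force: [-0.1, -0.4, -0.9]
opening: 0.226
grasp_force: 59.0
```

```bash
python3 st.py
```

```text
t 13.2 p [526.58  57.34  86.15] F [-0.08 -0.44 -0.94] T [ 0.088 -0.14   0.03 ] op 19.3 gf 59.0
yaw 18.78 zax [-3.e-04 -0.e+00 -1.e+00] Ftool [-0.22  0.39  0.94]
```

Emit:
jog_arm(series=[[[0,0,0.4,0,0,0,5],[0,0,0.4,0,0,0,5],[0,0,0.4,0,0,0,5],[0,0,0.4,0,0,0,5],[0,0,0,0,0,0,5],[0,0,0,0,0,0,5],[0,0,0,0,0,0,5],[0,0,0,0,0,0,5],[0,0,0,0,0,0,5],[0,0,0,0,0,0,5]]])

```text
time_s: 14.2
eef_pos: [0.5267, 0.0574, 0.0846]
eef_rot: [-0.0, 0.987, 0.163, -0.0]
wrist_force: [0.5, 0.0, -2.2]
opening: 0.233
grasp_force: 59.0
```

```bash
python3 st.py
```

```text
t 14.2 p [526.68  57.36  84.63] F [ 0.49  0.   -2.21] T [ 0.033 -0.034  0.   ] op 19.86 gf 59.0
yaw 18.78 zax [-0.  0. -1.] Ftool [0.46 0.15 2.21]
```

Emit:
jog_arm(series=[[[0,0,0.4,0,0,0,5],[0,0,0.4,0,0,0,5],[0,0,0.4,0,0,0,5],[0,0,0.3,0,0,0,5],[0,0,0,0,0,0,5],[0,0,0,0,0,0,5],[0,0,0,0,0,0,5],[0,0,0,0,0,0,5],[0,0,0,0,0,0,5],[0,0,0,0,0,0,5]]])

```text
time_s: 15.2
eef_pos: [0.5267, 0.0574, 0.0831]
eef_rot: [0.0, 0.987, 0.163, -0.0]
wrist_force: [0.4, -0.2, -1.4]
opening: 0.222
grasp_force: 59.0
```

```bash
python3 st.py
```

```text
t 15.2 p [526.69  57.36  83.12] F [ 0.44 -0.2  -1.41] T [ 0.045 -0.019 -0.011] op 18.98 gf 59.0
yaw 18.78 zax [-0. -0. -1.] Ftool [0.35 0.33 1.41]
```

Emit:
jog_arm(series=[[[0,0,0.4,0,0,0,5],[0,0,0.4,0,0,0,5],[0,0,0.4,0,0,0,5],[0,0,0.3,0,0,0,5],[0,0,0,0,0,0,5],[0,0,0,0,0,0,5],[0,0,0,0,0,0,5],[0,0,0,0,0,0,5],[0,0,0,0,0,0,5],[0,0,0,0,0,0,5]]])

```text
time_s: 16.2
eef_pos: [0.5267, 0.0574, 0.0816]
eef_rot: [-0.0, 0.987, 0.163, -0.0]
wrist_force: [-0.0, 0.7, -1.5]
opening: 0.226
grasp_force: 59.0
```

```bash
python3 st.py
```

```text
t 16.2 p [526.69  57.41  81.63] F [-0.01  0.75 -1.46] T [ 0.156 -0.105  0.055] op 19.29 gf 59.0
yaw 18.78 zax [-0.e+00  1.e-04 -1.e+00] Ftool [ 0.23 -0.71  1.46]
```

Emit:
jog_arm(series=[[[0,0,0.3,0,0,0,5],[0,0,0.3,0,0,0,5],[0,0,0.3,0,0,0,5],[0,0,0.3,0,0,0,5],[0,0,0,0,0,0,5],[0,0,0,0,0,0,5],[0,0,0,0,0,0,5],[0,0,0,0,0,0,5],[0,0,0,0,0,0,5],[0,0,0,0,0,0,5]]])

```text
time_s: 17.2
eef_pos: [0.5268, 0.0574, 0.0805]
eef_rot: [-0.0, 0.987, 0.163, 0.0]
wrist_force: [-0.2, 2.0, 1.3]
opening: 0.231
grasp_force: 59.2
```

```bash
python3 st.py
```

```text
t 17.2 p [526.76  57.38  80.48] F [-0.23  2.    1.28] T [0.393 0.124 0.019] op 19.76 gf 59.2
yaw 18.78 zax [ 1.e-04  0.e+00 -1.e+00] Ftool [ 0.43 -1.97 -1.28]
```

```bash
cat >> st.py <<'E'
T=o["torque"];Ft=M.T@np.array([-T[1]/.2,T[0]/.2,0]);print("torque-based F tool xy",Ft[:2].round(2),"tip z",round(p[2]*1000-61.9,2))
E
```

Emit:
jog_arm(series=[[[0,-0.3,0,0,0,0,5],[-0.1,-0.3,0.3,0,0,0,5],[0,0,0.3,0,0,0,5],[0,0,0.3,0,0,0,5],[0,0,0.3,0,0,0,5],[0,0,0,0,0,0,5],[0,0,0,0,0,0,5],[0,0,0,0,0,0,5],[0,0,0,0,0,0,5],[0,0,0,0,0,0,5]]])

```text
time_s: 18.2
eef_pos: [0.5266, 0.0578, 0.0794]
eef_rot: [0.0, 0.987, 0.163, 0.0]
wrist_force: [-1.1, 0.4, 5.2]
opening: 0.224
grasp_force: 59.6
```

```bash
python3 st.py
```

```text
t 18.2 p [526.65  57.76  79.44] F [-1.07  0.39  5.22] T [-0.068  0.216 -0.012] op 19.14 gf 59.6
yaw 18.78 zax [ 5.e-04 -2.e-04 -1.e+00] Ftool [-0.88 -0.71 -5.22]
torque-based F tool xy [-1.13 -0.03] tip z 17.54
```

Emit:
jog_arm(series=[[[-0.2,-0.1,0,0,0,0,5],[-0.2,-0.1,0,0,0,0,5],[-0.2,-0.1,0,0,0,0,5],[0,0,0,0,0,0,5],[0,0,0,0,0,0,5],[0,0,0,0,0,0,5],[0,0,0,0,0,0,5],[0,0,0,0,0,0,5],[0,0,0,0,0,0,5],[0,0,0,0,0,0,5]]])

```text
time_s: 19.2
eef_pos: [0.5257, 0.0581, 0.0791]
eef_rot: [-0.0, 0.987, 0.163, 0.0]
wrist_force: [2.2, 0.7, -0.6]
opening: 0.227
grasp_force: 59.2
```

```bash
python3 st.py
```

```text
t 19.2 p [525.73  58.07  79.15] F [ 2.22  0.73 -0.64] T [ 0.08  -0.498 -0.018] op 19.41 gf 59.2
yaw 18.78 zax [ 0.e+00  2.e-04 -1.e+00] Ftool [2.33 0.02 0.64]
torque-based F tool xy [2.49 0.42] tip z 17.25
```

Emit:
jog_arm(series=[[[-0.1,-0.2,0,0,0,0,5],[-0.1,-0.2,0.3,0,0,0,5],[0,0,0.3,0,0,0,5],[0,0,0.3,0,0,0,5],[0,0,0.3,0,0,0,5],[0,0,0,0,0,0,5],[0,0,0,0,0,0,5],[0,0,0,0,0,0,5],[0,0,0,0,0,0,5],[0,0,0,0,0,0,5]]])

```text
time_s: 20.2
eef_pos: [0.5255, 0.0583, 0.0781]
eef_rot: [-0.0, 0.987, 0.163, 0.0]
wrist_force: [1.2, 0.3, 5.0]
opening: 0.226
grasp_force: 59.6
```

```bash
python3 st.py
```

```text
t 20.2 p [525.5   58.34  78.12] F [1.23 0.28 5.03] T [ 0.061 -0.242  0.035] op 19.34 gf 59.6
yaw 18.78 zax [ 2.e-04  0.e+00 -1.e+00] Ftool [ 1.25  0.13 -5.03]
torque-based F tool xy [1.24 0.1 ] tip z 16.22
```

Emit:
jog_arm(series=[[[-0.1,-0.2,0,0,0,0,5],[-0.1,-0.2,0,0,0,0,5],[-0.1,-0.1,0,0,0,0,5],[0,0,0,0,0,0,5],[0,0,0.3,0,0,0,5],[0,0,0.3,0,0,0,5],[0,0,0,0,0,0,5],[0,0,0,0,0,0,5],[0,0,0,0,0,0,5],[0,0,0,0,0,0,5]]])

```text
time_s: 21.2
eef_pos: [0.5249, 0.0589, 0.0772]
eef_rot: [-0.0, 0.987, 0.163, -0.0]
wrist_force: [4.1, 1.5, -0.7]
opening: 0.225
grasp_force: 59.2
```

```bash
python3 st.py
```

```text
t 21.2 p [524.88  58.88  77.24] F [ 4.15  1.51 -0.74] T [ 0.299 -0.78   0.021] op 19.23 gf 59.2
yaw 18.78 zax [-2.e-04  3.e-04 -1.e+00] Ftool [ 4.41 -0.09  0.74]
torque-based F tool xy [ 4.17 -0.16] tip z 15.34
```

```bash
python3 - <<'E'
from h import *;from bench import ctrl
c=ctrl.camera("scene");a=cv2.resize(c["frame"][165:245,200:320],None,fx=6.6,fy=6.6,interpolation=cv2.INTER_CUBIC)
cv2.imwrite("pics/s4.png",a)
E
```

```text
(no output)
```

View pics/s4.png

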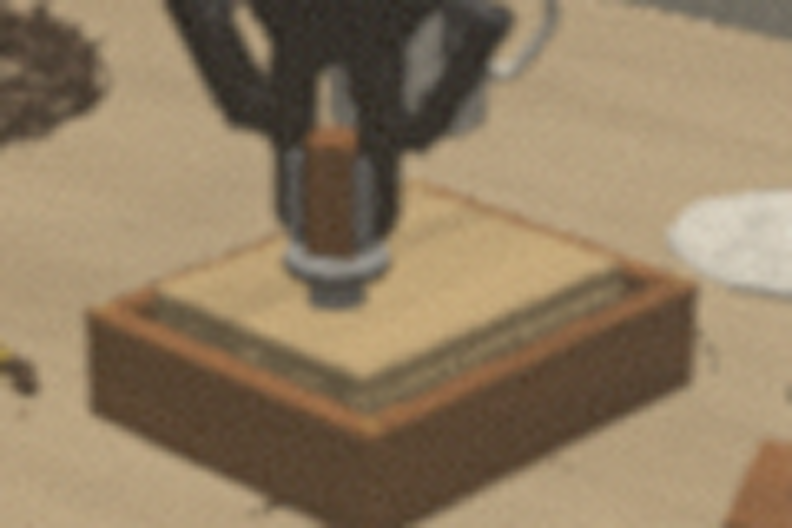

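The pin is upright with its collar about 15 mm above the board. The boards are in line, with clear gaps to the rim. Next is a pure descent to isolate the bush force.

Emit:
jog_arm(series=[[[0,0,0.3,0,0,0,5],[0,0,0.3,0,0,0,5],[0,0,0.3,0,0,0,5],[0,0,0.1,0,0,0,5],[0,0,0,0,0,0,5],[0,0,0,0,0,0,5],[0,0,0,0,0,0,5],[0,0,0,0,0,0,5],[0,0,0,0,0,0,5],[0,0,0,0,0,0,5]]])

```text
time_s: 22.25
eef_pos: [0.525, 0.0588, 0.0765]
eef_rot: [-0.0, 0.987, 0.163, 0.0]
wrist_force: [2.7, 4.2, 3.8]
opening: 0.229
grasp_force: 59.5
```

```bash
python3 st.py
```

```text
t 22.25 p [525.    58.83  76.46] F [2.72 4.16 3.83] T [ 0.945 -0.549 -0.037] op 19.55 gf 59.5
yaw 18.78 zax [ 1.e-04  3.e-04 -1.e+00] Ftool [ 3.91 -3.07 -3.83]
torque-based F tool xy [ 4.12 -3.59] tip z 14.56
```

Emit:
jog_arm(series=[[[0.1,-0.2,0,0,0,0,5],[0.1,-0.2,0,0,0,0,5],[0,-0.1,0,0,0,0,5],[0,0,0.2,0,0,0,5],[0,0,0.2,0,0,0,5],[0,0,0.2,0,0,0,5],[0,0,0,0,0,0,5],[0,0,0,0,0,0,5],[0,0,0,0,0,0,5],[0,0,0,0,0,0,5]]])

```text
time_s: 23.25
eef_pos: [0.525, 0.0592, 0.0758]
eef_rot: [-0.0, 0.987, 0.163, 0.0]
wrist_force: [3.1, 2.4, 1.4]
opening: 0.229
grasp_force: 59.4
```

```bash
python3 st.py
```

```text
t 23.25 p [525.04  59.21  75.79] F [3.12 2.41 1.39] T [ 0.541 -0.708 -0.009] op 19.51 gf 59.4
yaw 18.78 zax [ 1.e-04  0.e+00 -1.e+00] Ftool [ 3.72 -1.28 -1.39]
torque-based F tool xy [ 4.22 -1.42] tip z 13.89
```

Emit:
jog_arm(series=[[[0.2,-0.1,0,0,0,0,5],[0.1,-0.1,0,0,0,0,5],[0.1,-0.1,0,0,0,0,5],[0,0,0.2,0,0,0,5],[0,0,0.2,0,0,0,5],[0,0,0.2,0,0,0,5],[0,0,0,0,0,0,5],[0,0,0,0,0,0,5],[0,0,0,0,0,0,5],[0,0,0,0,0,0,5]]])

```text
time_s: 24.25
eef_pos: [0.5251, 0.0596, 0.0751]
eef_rot: [-0.0, 0.987, 0.163, -0.0]
wrist_force: [2.0, 0.4, 0.5]
opening: 0.227
grasp_force: 59.3
```

```bash
python3 st.py
```

```text
t 24.25 p [525.12  59.64  75.07] F [2.03 0.36 0.47] T [ 0.188 -0.382  0.038] op 19.34 gf 59.3
yaw 18.78 zax [-4.e-04  0.e+00 -1.e+00] Ftool [ 2.03  0.31 -0.47]
torque-based F tool xy [ 2.11 -0.28] tip z 13.17
```

Emit:
jog_arm(series=[[[0.2,-0.1,0,0,0,0,5],[0.1,-0.1,0.2,0,0,0,5],[0.1,-0.1,0.2,0,0,0,5],[0,0,0.2,0,0,0,5],[0,0,0.2,0,0,0,5],[0,0,0.2,0,0,0,5],[0,0,0,0,0,0,5],[0,0,0,0,0,0,5],[0,0,0,0,0,0,5],[0,0,0,0,0,0,5]]])

```text
time_s: 25.25
eef_pos: [0.5254, 0.0601, 0.0741]
eef_rot: [-0.0, 0.987, 0.163, -0.0]
wrist_force: [0.2, 0.1, -0.5]
opening: 0.228
grasp_force: 59.2
```

```bash
python3 st.py
```

```text
t 25.25 p [525.38  60.08  74.08] F [ 0.2   0.06 -0.49] T [-0.027 -0.076  0.054] op 19.47 gf 59.2
yaw 18.78 zax [-4.e-04  1.e-04 -1.e+00] Ftool [0.21 0.   0.49]
torque-based F tool xy [0.32 0.25] tip z 12.18
```

Emit:
jog_arm(series=[[[0.1,-0.1,0.2,0,0,0,5],[0.1,-0.1,0.2,0,0,0,5],[0.1,-0.1,0.2,0,0,0,5],[0.1,0,0.2,0,0,0,5],[0,0,0.2,0,0,0,5],[0,0,0.2,0,0,0,5],[0,0,0.2,0,0,0,5],[0,0,0,0,0,0,5],[0,0,0,0,0,0,5],[0,0,0,0,0,0,5]]])

```text
time_s: 26.25
eef_pos: [0.5258, 0.0605, 0.0728]
eef_rot: [-0.0, 0.987, 0.163, -0.0]
wrist_force: [-1.3, -1.1, -1.0]
opening: 0.225
grasp_force: 59.1
```

```bash
python3 st.py
```

```text
t 26.25 p [525.78  60.48  72.77] F [-1.31 -1.09 -1.03] T [-0.172  0.165 -0.009] op 19.22 gf 59.1
yaw 18.78 zax [-1.e-04  0.e+00 -1.e+00] Ftool [-1.59  0.61  1.03]
torque-based F tool xy [-1.06  0.55] tip z 10.87
```

Emit:
jog_arm(series=[[[0,0,0.3,0,0,0,5],[0,0,0.3,0,0,0,5],[0,0,0.3,0,0,0,5],[0,0,0.3,0,0,0,5],[0,0,0.3,0,0,0,5],[0,0,0,0,0,0,5],[0,0,0,0,0,0,5],[0,0,0,0,0,0,5],[0,0,0,0,0,0,5],[0,0,0,0,0,0,5]]])

```text
time_s: 27.25
eef_pos: [0.526, 0.0606, 0.0714]
eef_rot: [-0.0, 0.987, 0.163, 0.0]
wrist_force: [-0.4, 2.7, 1.4]
opening: 0.226
grasp_force: 59.3
```

```bash
python3 st.py
```

```text
t 27.25 p [525.95  60.57  71.38] F [-0.39  2.74  1.4 ] T [ 0.389  0.022 -0.021] op 19.33 gf 59.3
yaw 18.78 zax [ 2.e-04  2.e-04 -1.e+00] Ftool [ 0.52 -2.72 -1.4 ]
torque-based F tool xy [ 0.52 -1.88] tip z 9.48
```

Emit:
jog_arm(series=[[[0.1,-0.2,0,0,0,0,5],[0.1,-0.2,0.2,0,0,0,5],[0.1,-0.1,0.2,0,0,0,5],[0,0,0.2,0,0,0,5],[0,0,0.2,0,0,0,5],[0,0,0.2,0,0,0,5],[0,0,0,0,0,0,5],[0,0,0,0,0,0,5],[0,0,0,0,0,0,5],[0,0,0,0,0,0,5]]])

```text
time_s: 28.25
eef_pos: [0.5261, 0.061, 0.0703]
eef_rot: [0.0, 0.987, 0.163, 0.0]
wrist_force: [1.0, 0.8, 1.2]
opening: 0.228
grasp_force: 59.2
```

```bash
python3 st.py
```

```text
t 28.25 p [526.05  60.99  70.32] F [0.99 0.78 1.23] T [ 0.067 -0.15  -0.015] op 19.47 gf 59.2
yaw 18.78 zax [ 2.e-04 -1.e-04 -1.e+00] Ftool [ 1.19 -0.42 -1.23]
torque-based F tool xy [ 0.82 -0.07] tip z 8.42
```

Emit:
jog_arm(series=[[[0.2,-0.2,0,0,0,0,5],[0.1,-0.1,0.2,0,0,0,5],[0.1,-0.1,0.2,0,0,0,5],[0.1,-0.1,0.2,0,0,0,5],[0,0,0.2,0,0,0,5],[0,0,0.2,0,0,0,5],[0,0,0,0,0,0,5],[0,0,0,0,0,0,5],[0,0,0,0,0,0,5],[0,0,0,0,0,0,5]]])

```text
time_s: 29.25
eef_pos: [0.5262, 0.0617, 0.0692]
eef_rot: [-0.0, 0.987, 0.163, -0.0]
wrist_force: [0.4, -1.4, -1.7]
opening: 0.229
grasp_force: 59.0
```

```bash
python3 st.py
```

```text
t 29.25 p [526.18  61.68  69.22] F [ 0.45 -1.38 -1.69] T [-0.21   0.004  0.005] op 19.52 gf 59.0
yaw 18.78 zax [-2.e-04  0.e+00 -1.e+00] Ftool [-0.02  1.45  1.69]
torque-based F tool xy [-0.36  0.99] tip z 7.32
```

Emit:
jog_arm(series=[[[0,0,0.3,0,0,0,5],[0,0,0.3,0,0,0,5],[0,0,0.3,0,0,0,5],[0,0,0.3,0,0,0,5],[0,0,0.3,0,0,0,5],[0,0,0,0,0,0,5],[0,0,0,0,0,0,5],[0,0,0,0,0,0,5],[0,0,0,0,0,0,5],[0,0,0,0,0,0,5]]])

```text
time_s: 30.25
eef_pos: [0.5264, 0.0618, 0.0679]
eef_rot: [-0.0, 0.987, 0.163, 0.0]
wrist_force: [-0.2, 0.8, 1.4]
opening: 0.228
grasp_force: 59.2
```

```bash
python3 st.py
```

```text
t 30.25 p [526.37  61.79  67.87] F [-0.16  0.77  1.44] T [0.156 0.015 0.052] op 19.51 gf 59.2
yaw 18.78 zax [ 2.e-04  2.e-04 -1.e+00] Ftool [ 0.1  -0.78 -1.44]
torque-based F tool xy [ 0.18 -0.76] tip z 5.97
```

Emit:
jog_arm(series=[[[0.1,-0.2,0,0,0,0,5],[0.1,-0.2,0,0,0,0,5],[0,-0.1,0.2,0,0,0,5],[0,0,0.3,0,0,0,5],[0,0,0.3,0,0,0,5],[0,0,0.3,0,0,0,5],[0,0,0.3,0,0,0,5],[0,0,0,0,0,0,5],[0,0,0,0,0,0,5],[0,0,0,0,0,0,5]]])

```text
time_s: 31.25
eef_pos: [0.5263, 0.0622, 0.0664]
eef_rot: [0.0, 0.987, 0.163, 0.0]
wrist_force: [0.2, -0.1, -0.2]
opening: 0.227
grasp_force: 58.9
```

```bash
python3 st.py
```

```text
t 31.25 p [526.34  62.18  66.35] F [ 0.22 -0.14 -0.23] T [-0.164 -0.257  0.031] op 19.38 gf 58.9
yaw 18.78 zax [ 1.e-04 -0.e+00 -1.e+00] Ftool [0.16 0.2  0.23]
torque-based F tool xy [0.95 1.19] tip z 4.45
```

Emit:
jog_arm(series=[[[0,0,0.3,0,0,0,5],[0,0,0.3,0,0,0,5],[0,0,0.3,0,0,0,5],[0,0,0.3,0,0,0,5],[0,0,0.3,0,0,0,5],[0,0,0.2,0,0,0,5],[0,0,0.2,0,0,0,5],[0,0,0,0,0,0,5],[0,0,0,0,0,0,5],[0,0,0,0,0,0,5]]])

```text
time_s: 32.25
eef_pos: [0.5264, 0.0622, 0.0645]
eef_rot: [0.0, 0.987, 0.163, 0.0]
wrist_force: [0.7, -0.6, 0.6]
opening: 0.225
grasp_force: 59.0
```

```bash
python3 st.py
```

```text
t 32.25 p [526.37  62.21  64.51] F [ 0.74 -0.59  0.62] T [-0.141 -0.257  0.06 ] op 19.18 gf 59.0
yaw 18.78 zax [ 1.e-04  0.e+00 -1.e+00] Ftool [ 0.51  0.79 -0.62]
torque-based F tool xy [0.99 1.08] tip z 2.61
```

Emit:
jog_arm(series=[[[0,0,0.2,0,0,0,5],[0,0,0.2,0,0,0,5],[0,0,0.2,0,0,0,5],[0,0,0,0,0,0,5],[0,0,0,0,0,0,5],[0,0,0,0,0,0,5],[0,0,0,0,0,0,5],[0,0,0,0,0,0,5],[0,0,0,0,0,0,5],[0,0,0,0,0,0,5]]])

```text
time_s: 33.25
eef_pos: [0.5263, 0.0622, 0.0639]
eef_rot: [0.0, 0.987, 0.163, 0.0]
wrist_force: [1.3, -0.8, 0.1]
opening: 0.228
grasp_force: 59.0
```

```bash
python3 st.py
```

```text
t 33.25 p [526.34  62.21  63.92] F [ 1.33 -0.76  0.12] T [-0.058 -0.267 -0.018] op 19.5 gf 59.0
yaw 18.78 zax [ 1.e-04  0.e+00 -1.e+00] Ftool [ 1.02  1.15 -0.12]
torque-based F tool xy [1.17 0.7 ] tip z 2.02
```

Emit:
jog_arm(series=[[[0,0,0.2,0,0,0,5],[0,0,0.2,0,0,0,5],[0,0,0,0,0,0,5],[0,0,0,0,0,0,5],[0,0,0,0,0,0,5],[0,0,0,0,0,0,5],[0,0,0,0,0,0,5],[0,0,0,0,0,0,5],[0,0,0,0,0,0,5],[0,0,0,0,0,0,5]]])

```text
time_s: 34.25
eef_pos: [0.5264, 0.0622, 0.0638]
eef_rot: [0.0, 0.987, 0.163, 0.0]
wrist_force: [-0.6, -0.0, 5.4]
opening: 0.224
grasp_force: 59.6
```

```bash
python3 st.py
```

```text
t 34.25 p [526.37  62.21  63.84] F [-0.58 -0.04  5.45] T [-0.097  0.122 -0.016] op 19.12 gf 59.6
yaw 18.78 zax [ 1.e-04  0.e+00 -1.e+00] Ftool [-0.56 -0.15 -5.45]
torque-based F tool xy [-0.73  0.26] tip z 1.94
```

Emit:
jog_arm(series=[[[0,0,0.15,0,0,0,5],[0,0,0.1,0,0,0,5],[0,0,0,0,0,0,5],[0,0,0,0,0,0,5],[0,0,0,0,0,0,5],[0,0,0,0,0,0,5],[0,0,0,0,0,0,5],[0,0,0,0,0,0,5],[0,0,0,0,0,0,5],[0,0,0,0,0,0,5]]])

```text
time_s: 35.25
eef_pos: [0.5264, 0.0622, 0.0638]
eef_rot: [0.0, 0.987, 0.163, 0.0]
wrist_force: [-2.1, -0.3, 7.6]
opening: 0.224
grasp_force: 60.0
```

```bash
python3 st.py
```

```text
t 35.25 p [526.38  62.21  63.83] F [-2.08 -0.32  7.58] T [-0.028  0.271 -0.017] op 19.14 gf 60.0
yaw 18.79 zax [ 1.e-04 -1.e-04 -1.e+00] Ftool [-2.07 -0.37 -7.58]
torque-based F tool xy [-1.33 -0.3 ] tip z 1.93
```

Contact force is now about 9 N. I'll press a little more.

Emit:
jog_arm(series=[[[0,0,0.15,0,0,0,5],[0,0,0.15,0,0,0,5],[0,0,0,0,0,0,5],[0,0,0,0,0,0,5],[0,0,0,0,0,0,5],[0,0,0,0,0,0,5],[0,0,0,0,0,0,5],[0,0,0,0,0,0,5],[0,0,0,0,0,0,5],[0,0,0,0,0,0,5]]])

```text
time_s: 36.25
eef_pos: [0.5264, 0.0622, 0.0639]
eef_rot: [0.0, 0.987, 0.163, 0.0]
wrist_force: [-2.7, 0.1, 10.6]
opening: 0.225
grasp_force: 60.4
```

```bash
python3 st.py
```

```text
t 36.25 p [526.42  62.22  63.85] F [-2.71  0.15 10.63] T [-0.099  0.491 -0.037] op 19.24 gf 60.4
yaw 18.79 zax [ 1.e-04 -1.e-04 -1.e+00] Ftool [ -2.51  -1.01 -10.63]
torque-based F tool xy [-2.48 -0.32] tip z 1.95
```

Emit:
jog_arm(series=[[[0,0,-0.2,0,0,0,5],[0,0,-0.2,0,0,0,5],[0,0,0,0,0,0,5],[0,0,0,0,0,0,30],[0,0,0,0,0,0,45],[0,0,0,0,0,0,60],[0,0,0,0,0,0,60],[0,0,0,0,0,0,60],[0,0,0,0,0,0,60],[0,0,0,0,0,0,60]]])

```text
time_s: 37.25
eef_pos: [0.5263, 0.0622, 0.0633]
eef_rot: [-0.0, 0.987, 0.163, -0.0]
wrist_force: [0.4, 0.6, -0.2]
opening: 0.701
grasp_force: 0.0
```

Emit:
jog_arm(series=[[[0,0,-5,0,0,0,60],[0,0,-10,0,0,0,60],[0,0,-20,0,0,0,60],[0,0,-25,0,0,0,60],[0,0,-25,0,0,0,60],[0,0,-20,0,0,0,60],[0,0,-5,0,0,0,60],[0,0,0,0,0,0,60],[0,0,0,0,0,0,60],[0,0,0,0,0,0,60]]])

```text
time_s: 38.25
eef_pos: [0.5254, 0.0623, 0.172]
eef_rot: [-0.0, 0.987, 0.163, -0.001]
wrist_force: [-0.2, 0.2, -0.3]
opening: 0.7
grasp_force: 0.0
```

```bash
python3 st.py; python3 - <<'E'
from h import *;from bench import ctrl
c=ctrl.camera("scene");cv2.imwrite("pics/s5.png",cv2.resize(c["frame"][150:250,200:330],None,fx=6,fy=6,interpolation=cv2.INTER_CUBIC))
E
```

```text
t 38.25 p [525.4   62.27 172.01] F [-0.24  0.21 -0.25] T [-0.031 -0.026  0.03 ] op 59.82 gf 0.0
yaw 18.78 zax [-2.4e-03  3.0e-04 -1.0e+00] Ftool [-0.16 -0.28  0.25]
torque-based F tool xy [0.07 0.19] tip z 110.11
```

View pics/s5.png

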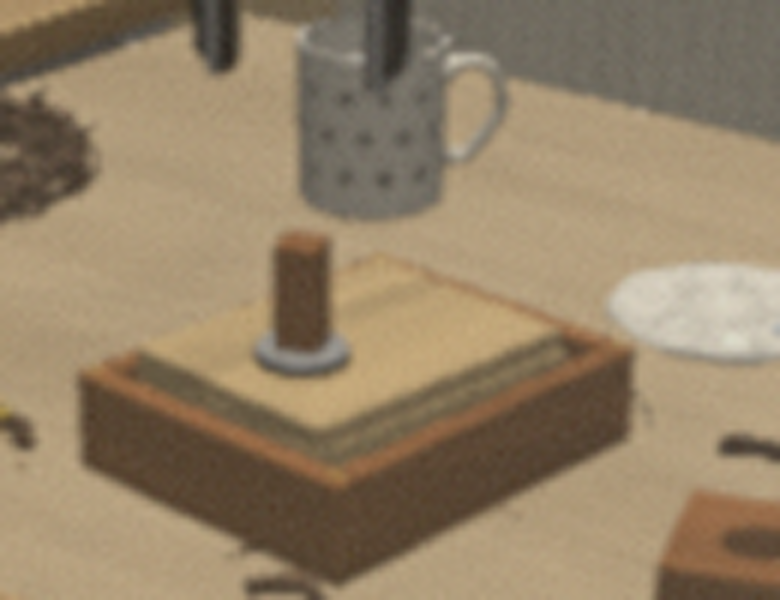

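The pin stands upright at crop (302,355), with its collar flat on the upper board and the gripper clear above it.

```bash
python3 -c "
from bench import ctrl
print(ctrl.hand_in())"
```

```text
the job is handed in; nothing more can be done
None
```

The pin is through both boards and seated in the base, its collar was pressed on the upper board at about 12 N, the gripper let go, and the job was handed in at about 38 s; the hand-in returned no verdict.

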